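# Lower and lock the ratchet hold-down

### The arm

A 6-joint arm with a two-finger parallel gripper is mounted at the origin on a cart in front of the work surface, level with it; the furniture and walls round the work are solid. World frame = base frame: x ahead of the robot, y to its left, z up, the work surface at z = 0. Lengths are in m, angles in rad, forces in N, time in s.
With the tool pointing down it reaches from about 0.3 to 0.775 m from the base axis. Payload 14.6 kg.
Tool frame: the origin (TCP) lies midway between the tips of the shut fingers; the grasp point (between the pads) lies 19 mm behind it (ctrl.grip_depth is the distance from the TCP to the grasp point, in m); z points along the fingers, x is the direction in which the jaws open and shut, and the axes are right-handed (so a half turn about z gives the same grasp; the last joint's range is limited). The gripper opens to 94 mm and grips with 3 to 60 N. Pads are 16 mm wide; open, the fingers measure 119 mm over their backs; the gripper's body (75 mm by 177 mm) begins 78 mm behind the grasp point.
Start: joints at [0.727, 0.3, 1.521, -0, 1.321, -0.067], TCP at [0.386, 0.392, 0.205] pointing down, gripper open.
Joint ranges: [-3.03, 3.03], [-0.79, 2.21], [0.23, 2.52], [-1.04, 4.18], [0, 3.07], [-2.55, 2.55]. Speed limits (rad/s): [2.22, 2.22, 2.57, 3.14, 3.14, 3.14].

### API

Orientations are given as [roll, pitch, yaw] about the fixed x, y, z axes, in that order (R = Rz(yaw) Ry(pitch) Rx(roll)).
In Python, from station import ctrl gives the robot as it stands.
- The arm moves only by the tool play_rows, never from a script. Its argument "steps" is a list that holds one entry, the list of rows, each a list of 7 numbers: the shift along the tool's x, y, z in cm, then the turn, a rotation vector about the tool's x, y, z in rad, then the opening, from 0 (shut) to 1 (fully open). In form: [[[x, y, z, ax, ay, az, hand], ...]]. A call has 1 to 20 rows; each row is the pose to reach, as a shift and turn from the pose measured when the call began, along the tool's axes at that moment; what a row does not reach only later rows make up. A row lasts 1/12 s, in which the tool goes at most 41.7 mm and 7.16 degrees, less where a joint would pass 70% of its speed; a pose out of reach is approached as far as the arm can. A call with a gripper value outside its range is refused whole. The fingers move at their own pace and stop on an object; "force" is the grip in N (left out, the last holds). Time passes only in rows, so rows that repeat a pose let the fingers close. It gives the time, the measured TCP pose, the force and the opening at its end, in the units of the state.
- ctrl.get_obs(): the state, without advancing time (a new reading comes with each control period).
- ctrl.camera(name): name is "side" or "top" or "wrist"; returns a dict with "frame" (384x512x3 uint8, blue, green, red), "fovy" (degrees; the focal length in pixels is half the picture's height over the tangent of half this angle, whatever the lens; pixels are square), "cx", "cy" (the principal point, pixels), "world_to_cam" (4x4, takes a point from world to camera coordinates). Camera axes: x right, y up, looking along -z (the intrinsics and any distortion apply to the point x, -y, -z); pixel columns grow to the right and rows downward; lengths in m; the calibration is good to about 2 mm. A picture is of the moment at which its call begins. There is no depth.
- ctrl.hand_in(): hands the job in, once; it reports no verdict.
The state is a dict: "time_s": time; "qpos": joint angles; "joint_vel": joint speeds; "tau": joint torques, N m; "ee_pos": TCP position; "eef_rot": TCP orientation; "force": force on the tool from outside, world axes, zero at the start; "moment": the same for the moment, N m; "grip_width": finger opening in m.
Only numpy, scipy, OpenCV 4.12 (cv2) and the standard library are available. Lean on these libraries where they do the work, as an engineer would, in place of code of your own. Each camera call takes 0.05 s, during which the arm holds its last target. There are 200 camera calls.

### The job

The ratchet hold-down press on the bench stands with its arm raised. Without grasping anything and without forcing the arm against its teeth, press the tail of the pawl right down so that its nose comes free of the teeth, push the arm down by its crossbar until it is fully home on the test plate, then press the nose of the pawl back fully down between the teeth so that the arm is locked down. Leave the loose things round about where they stand, and do not raise the arm further.

Things in the scene. Friction and masses are not known exactly. Their poses are not given: they have to be found in the camera images.
- ratchet_press: ratchet hold-down press, screwed to the bench: grey base plate 92 (x) x 250 (y) x 10 mm high carrying steel cheek plates, a toothed wheel with a pressing arm, and a rocker pawl. Its origin is on the bench under the middle of the press; its z is up. The arm points along its +y and the pawl's tail along its -y; both swing in its y-z plane (x = 0). The arm's hinge lies at (0, -12.5, 60) mm and the pawl's pivot at (0, -72.5, 98) mm in its frame, both along x
- press_arm (a joint): angle of the pressing arm, rad: 0 is fully home (level, rubber foot on the test plate, a hard stop), positive is raised, at most 1.0. It starts near 0.77, held by the pawl between two teeth with about 0.08 rad of play either way from 0.77. It has no spring: a stiff hinge holds it wherever it is left; with the pawl free about 3 to 5 N on the crossbar moves it down. The tooth gaps are 0.384 rad apart; one gap is under the pawl's nose when the arm is at 0
- push_bar (a point): centre of the arm's crossbar: a black round bar, 18 mm across and 70 mm long along the press's x, at the free end of the arm 140 mm from the hinge. Its top is 9 mm above this point
- pawl (a joint): angle of the rocker pawl, rad: 0 is fully engaged (nose down between the teeth, a stop), 0.40 is fully free (tail down, nose up, a stop); the nose clears the teeth above about 0.22. No spring: friction holds it wherever it is left; about 1.5 N on a pad moves it. It starts engaged
- tail_pad (a point): centre of the top face of the ribbed thumb pad (34 x 24 mm) on the pawl's tail, the end away from the arm, 56 mm from the pivot and 39 mm above it when engaged. Pressing it down (about 22 mm) lifts the nose out of the teeth
- nose_pad (a point): centre of the top face of the like thumb pad on the pawl's nose, over the toothed wheel, 60 mm from the pivot toward the arm. Pressing it down (about 24 mm from fully free) drops the nose between the teeth
- weight_2 (a point): loose brass weight, 30 mm across, 32 mm high, beside the press; this point is half-way up it. Leave alone
- star_knob (a point): loose black star knob, about 34 mm wide and 36 mm high, beside the press; this point is half-way up it. Leave alone
- weight_1: loose brass weight, 36 mm across, 40 mm high; origin under its centre. Leave alone
- felt_tin: round tin, 66 mm across, 30 mm high; origin under its centre. Leave alone
- marker_pen: pen, 135 mm long, lying on the bench; origin under its middle. Leave alone

How it is judged:
On the way, in this order (a step that is already met when the one before it is completed fails the run):
1. the pawl is pressed free while the arm is still up (value of joint pawl above 0.25 rad and value of joint press_arm above 0.6 rad), for 0.2 s.
2. the arm is pushed home with the pawl still free (value of joint press_arm below 0.06 rad and value of joint pawl above 0.2 rad), for 0.2 s.
At the end, for the whole second after the job is handed in: the arm is home (joint under 0.06 rad) and at rest, and the pawl is back between the teeth (joint under 0.06 rad) (value of joint each of press_arm, pawl below 0.06 rad and velocity of joint press_arm between -0.05 and 0.05 rad/s); the robot touches nothing.
It fails at once if the arm is forced: more than 80 N of the fingers on the press (contact force between the fingers and ratchet_press above 80 N).
It fails at once if the arm is raised further (value of joint press_arm above 0.92 rad).
It fails at once if a loose thing is moved by more than 25 mm or lifted (distance of any of weight_2, star_knob, weight_1, felt_tin, marker_pen from where it was at the start of the episode above 0.025 m).
It also fails if it takes over 54 s, if anything falls off the work surface, if the arm or the gripper's body presses on something with over 40 N, if the wrist force passes 120 N, or if a joint passes its speed limit or range.

## Working session

There is one attempt and no reset: what is moved stays moved. The work goes in short steps, Python scripts to look and compute and a tool call to move; the robot and the scene stay as the last step left them, time stands still between calls to the robot, and variables do not carry over. Pictures are saved under pics/ and viewed, about 8 in all and at most 12, crops included, and the job is handed in when it is done.

Besides the shell and the picture viewer there is one more tool, called after "Emit:" in YAML: its name, and indented under it one key for each argument. play_rows: Moves the arm, as the interface text tells. Its arguments: {"type":"object","properties":{"steps":{"type":"array"},"force":{"type":"number"}},"required":["steps"]}

```bash
mkdir -p pics; ls; cat > h.py <<'E'
import numpy as np, cv2
from station import ctrl
from scipy.spatial.transform import Rotation as R
def cam(n):
    c=ctrl.camera(n); c['f']=192/np.tan(np.radians(c['fovy'])/2); return c
def ray(c,u,v):
    d=np.array([(u-c['cx'])/c['f'],-(v-c['cy'])/c['f'],-1.]); T=np.linalg.inv(c['world_to_cam'])
    return T[:3,3],T[:3,:3]@d
def onz(c,u,v,z):
    o,d=ray(c,u,v); return o+d*(z-o[2])/d[2]
def proj(c,p):
    q=c['world_to_cam']@np.append(p,1); return c['cx']+c['f']*q[0]/-q[2], c['cy']-c['f']*q[1]/-q[2]
def two(c1,p1,c2,p2):
    o1,d1=ray(c1,*p1);o2,d2=ray(c2,*p2)
    s=np.linalg.lstsq(np.c_[d1,-d2],o2-o1,rcond=None)[0]
    a=o1+s[0]*d1;b=o2+s[1]*d2
    return (a+b)/2,np.linalg.norm(a-b)
E
python3 - <<'E'
from h import *
o=ctrl.get_obs();print({k:np.round(v,3) for k,v in o.items()})
for n in('top','side','wrist'):
    c=cam(n);print(n,c['f'],c['cx'],c['cy'],[k for k in c],np.linalg.inv(c['world_to_cam']).round(3).tolist());cv2.imwrite(f'pics/{n}0.png',c['frame'])
a=[cv2.imread(f'pics/{n}0.png') for n in('top','side')]
cv2.imwrite('pics/both.png',np.vstack(a)[:, :])
E
```

```text
pics
{'time_s': np.float64(0.0), 'qpos': array([ 0.727,  0.3  ,  1.522,  0.   ,  1.321, -0.067]), 'joint_vel': array([-0.001, -0.001,  0.   ,  0.001, -0.   ,  0.001]), 'tau': array([ 0.0000e+00, -5.3181e+01, -3.5273e+01,  7.1000e-02,  2.4000e-02,
       -0.0000e+00]), 'ee_pos': array([0.385, 0.392, 0.205]), 'eef_rot': array([-3.141e+00,  1.000e-03,  7.940e-01]), 'force': array([0.233, 0.121, 0.058]), 'moment': array([ 0.034, -0.047,  0.004]), 'grip_width': np.float64(0.094)}
top 346.8447024636494 256.4259118534841 195.12308060445073 ['frame', 'fovy', 'cx', 'cy', 'world_to_cam', 'f'] [[-0.021, 0.982, -0.185, 0.311], [-0.999, -0.027, -0.031, 0.087], [-0.036, 0.184, 0.982, 1.164], [0.0, 0.0, 0.0, 1.0]]
side 373.739729378874 256.15325576623945 194.31844265918642 ['frame', 'fovy', 'cx', 'cy', 'world_to_cam', 'f'] [[-1.0, -0.003, 0.003, 0.511], [0.003, -0.349, 0.937, 0.937], [-0.002, 0.937, 0.349, 0.437], [0.0, 0.0, 0.0, 1.0]]
wrist 323.3619113557795 261.20452393879197 187.0742744200866 ['frame', 'fovy', 'cx', 'cy', 'world_to_cam', 'f'] [[0.7, -0.685, -0.2, 0.327], [0.714, 0.672, 0.197, 0.448], [-0.0, -0.281, 0.96, 0.384], [0.0, 0.0, 0.0, 1.0]]
```

View pics/top0.png

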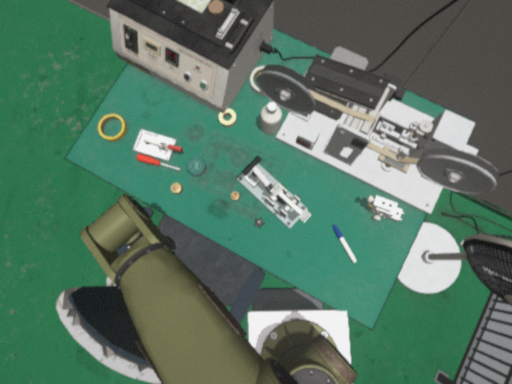

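View pics/side0.png

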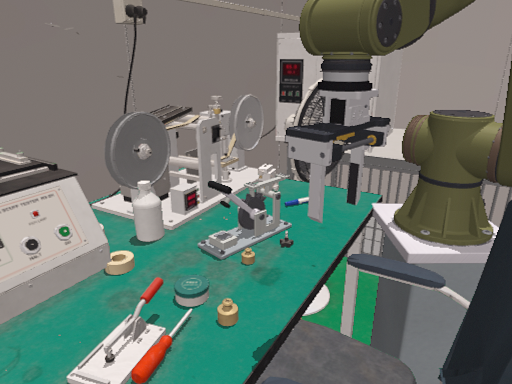

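```bash
python3 - <<'E'
import cv2,numpy as np
a=cv2.imread('pics/top0.png')[145:245,225:325];b=cv2.imread('pics/side0.png')[155:265,195:305]
z=lambda i:cv2.resize(i,(400,400),interpolation=cv2.INTER_CUBIC)
cv2.imwrite('pics/crop1.png',np.hstack([z(a),z(b)]))
E
```

```text
(no output)
```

View pics/crop1.png

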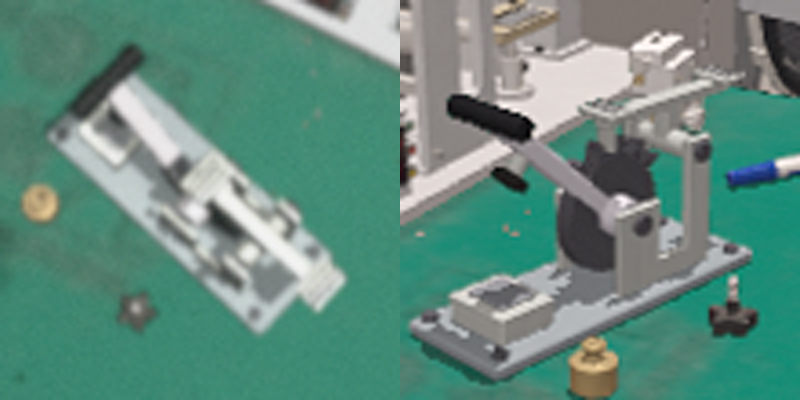

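```bash
cat > m.py <<'E'
from h import *
from scipy.optimize import least_squares
t=cam('top');s=cam('side')
A=onz(t,237.5,177.5,.01);B=onz(t,290,228.25,.01);print('edge',A,B,np.linalg.norm(A-B))
for n,p,q in(('bar',(251.7,165),(220.3,186.6)),('nose',(277,188.7),(254.7,183.9)),('tail',(305.7,216.7),(283.5,176.5))):
    print(n,*two(t,p,s,q))
def pts(x):
    r=R.from_euler('z',x[2]); o=np.array([x[0],x[1],0]);a=x[3]
    L=[[0,-.0125+.14*np.cos(a),.06+.14*np.sin(a)],[0,-.0125,.137],[0,-.1285,.137],[-.046,.125,.01],[-.046,-.125,.01],[.046,.125,.01],[.046,-.125,.01]]
    return [o+r.apply(l) for l in L]
# side base corners: near-right front? crop(412,330)=arm end far side ; (505,375) arm end near side ; (750,255) tail near side
def res(x,sw):
    P=pts(x);e=[]
    T=[(251.7,165),(277,188.7),(305.7,216.7)];S=[(220.3,186.6),(254.7,183.9),(283.5,176.5)]
    for i in range(3): e+=[np.subtract(proj(t,P[i]),T[i]),np.subtract(proj(s,P[i]),S[i])]
    f,k=(3,4) if sw<0 else (5,6)
    e+=[np.subtract(proj(t,P[f]),(237.5,177.5)),np.subtract(proj(t,P[k]),(290,228.25))]
    return np.ravel(e)
d=A-B;y0=np.arctan2(d[1],d[0])-np.pi/2;m=(A+B)/2
for sw in(-1,1):
    r=least_squares(res,[m[0],m[1],y0,.77],args=(sw,));print(sw,r.x,r.cost,r.fun.round(1))
    for p in pts(r.x)[:3]:print(p.round(4))
def col(c,u,v,z):print(onz(c,u,v,z).round(3))
col(t,235,195.8,.016);col(t,258.7,222.7,.018)
E
python3 m.py
```

```text
edge [0.59157649 0.18702796 0.01      ] [0.41340425 0.01437719 0.01      ] 0.24810005208347272
bar [0.59174178 0.13106203 0.15605217] 0.0032451030263245767
nose [0.51684147 0.05725356 0.13793911] 0.01047113734563076
tail [ 0.43501943 -0.02608513  0.1294421 ] 0.0021745786059448905
-1 [ 0.52774559  0.06701139 -0.80467359  0.75131702] 12.801078130888754 [ 0.6  0.3 -0.9 -0.2 -0.5  1.2 -2.8  0.1 -1.1  0.  -0.3 -2.3  0.1  1.6
  0.4  2.3]
[0.5925 0.1293 0.1556]
[0.5187 0.0583 0.137 ]
[ 0.4351 -0.0221  0.137 ]
1 [ 0.51703129  0.08853271 -0.77661753  0.78289522] 490.1398578754077 [ -6.4   5.    4.7   1.5  -7.4   4.8   1.4   2.9  -7.4   2.9   3.3  -0.2
  11.9 -13.3  13.6 -15. ]
[0.5778 0.1504 0.1587]
[0.5083 0.0796 0.137 ]
[ 0.427  -0.0031  0.137 ]
[0.527 0.196 0.016]
[0.434 0.118 0.018]
```

Emit:
play_rows:
  steps:
    - [[-2, 2.5, -0.5, 0, 0, 0, 0], [-4.4, 5.4, -1, 0, 0, 0, 0], [-7, 8.7, -1.5, 0, 0, 0, 0], [-9.6, 12, -2, 0, 0, 0, 0], [-12.2, 15.2, -2, 0, 0, 0, 0], [-14.8, 18.4, -2, 0, 0, 0, 0], [-17.4, 21.7, -2, 0, 0, 0, 0], [-20, 25, -2, 0, 0, 0, 0], [-22.6, 28.1, -2, 0, 0, 0, 0], [-24.4, 30.4, -2, 0, 0, 0, 0], [-25.6, 31.8, -2, 0, 0, 0, 0], [-26.2, 32.6, -2, 0, 0, 0, 0], [-26.2, 32.6, -2, 0, 0, 0, 0], [-26.2, 32.6, -2, 0, 0, 0, 0], [-26.2, 32.6, -2, 0, 0, 0, 0]]

```text
time_s: 1.5
ee_pos: [0.4342, -0.0222, 0.2253]
eef_rot: [-3.141, 0.0, 0.795]
force: [0.1, 0.1, -0.2]
grip_width: 0.0007
```

```bash
cat > look.py <<'E'
import sys
from h import *
o=ctrl.get_obs();print({k:np.round(o[k],4) for k in('time_s','ee_pos','eef_rot','force','grip_width')})
c=cam('wrist');im=c['frame'].copy()
for p in [(.5925,.1293,.1556),(.5187,.0583,.137),(.4351,-.0221,.137)]:
    u,v=proj(c,np.array(p));print(u,v)
s=cam('side')['frame'][120:265,190:335]
cv2.imwrite(sys.argv[1],np.hstack([im[:,:400] if 0 else cv2.resize(im,(453,340)),cv2.resize(s,(340,340),interpolation=cv2.INTER_CUBIC)]))
E
python3 look.py pics/l1.png
```

```text
{'time_s': np.float64(1.5), 'ee_pos': array([ 0.4342, -0.0222,  0.2253]), 'eef_rot': array([-3.1413e+00,  5.0000e-04,  7.9500e-01]), 'force': array([ 0.0855,  0.0963, -0.1645]), 'grip_width': np.float64(0.0007)}
530.9385315627961 205.33886965515825
396.7917791622909 194.8795677021313
263.3390810350575 191.0765429498363
```

View pics/l1.png

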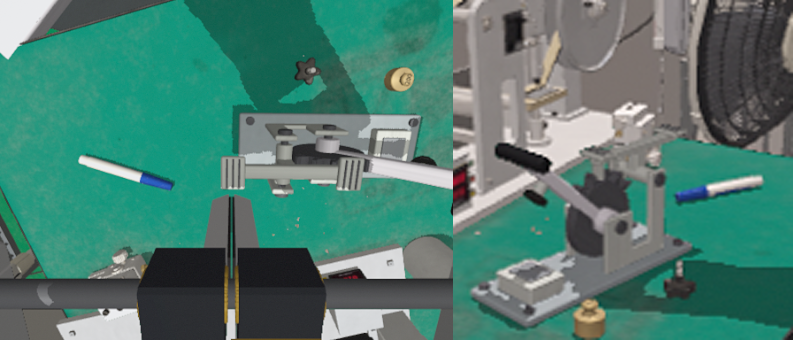

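Emit:
play_rows:
  steps:
    - [[0, 0.1, 2, 0, 0, 0, 0], [0, 0.2, 4.5, 0, 0, 0, 0], [0, 0.2, 6.5, 0, 0, 0, 0], [0, 0.2, 7.8, 0, 0, 0, 0], [0, 0.2, 8.2, 0, 0, 0, 0], [0, 0.2, 8.5, 0, 0, 0, 0], [-0.05, 0.2, 8.8, 0, 0, 0, 0], [-0.1, 0.2, 9.1, 0, 0, 0, 0], [-0.2, 0.2, 9.4, 0, 0, 0, 0], [-0.3, 0.2, 9.7, 0, 0, 0, 0], [-0.4, 0.2, 10, 0, 0, 0, 0], [-0.5, 0.2, 10.3, 0, 0, 0, 0], [-0.5, 0.2, 10.3, 0, 0, 0, 0]]

```text
time_s: 2.68
ee_pos: [0.4319, -0.0273, 0.1218]
eef_rot: [-3.141, 0.001, 0.795]
force: [-0.8, -0.5, 0.7]
grip_width: 0.0004
```

Emit:
play_rows:
  steps:
    - [[-0.1, 0, 0.2, 0, 0, 0, 0], [-0.2, 0, 0.4, 0, 0, 0, 0], [-0.3, 0, 0.6, 0, 0, 0, 0], [-0.4, 0, 0.75, 0, 0, 0, 0], [-0.4, 0, 0.75, 0, 0, 0, 0]]

```text
time_s: 3.1
ee_pos: [0.4289, -0.0302, 0.114]
eef_rot: [-3.141, 0.001, 0.795]
force: [-1.0, 0.2, -0.2]
grip_width: 0.0006
```

```bash
python3 look.py pics/l2.png
```

```text
{'time_s': np.float64(3.1), 'ee_pos': array([ 0.4289, -0.0302,  0.114 ]), 'eef_rot': array([-3.1408e+00,  9.0000e-04,  7.9520e-01]), 'force': array([-0.9564,  0.1519, -0.1667]), 'grip_width': np.float64(0.0006)}
735.6130309545648 278.9097652345813
498.35135698411676 254.71139165823274
282.4360542006587 248.7965345470122
```

View pics/l2.png

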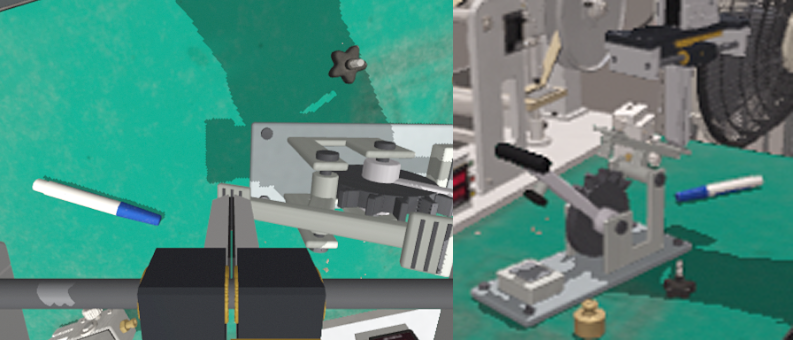

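Emit:
play_rows:
  steps:
    - [[-0.05, 0, 0.15, 0, 0, 0, 0], [-0.1, 0, 0.3, 0, 0, 0, 0], [-0.15, 0, 0.4, 0, 0, 0, 0], [-0.15, 0, 0.4, 0, 0, 0, 0]]

```text
time_s: 3.53
ee_pos: [0.4292, -0.0308, 0.1121]
eef_rot: [3.14, -0.002, 0.795]
force: [-5.3, 6.9, 24.0]
grip_width: 0.0003
```

Emit:
play_rows:
  steps:
    - [[0, 0, -1, 0, 0, 0, 0], [0, 0, -3, 0, 0, 0, 0], [0, 0, -6, 0, 0, 0, 0], [0, 0, -9, 0, 0, 0, 0], [1, 0, -11, 0, 0, 0, 0], [3.5, 0.1, -12, 0, 0, 0, 0], [6.5, 0.2, -12.5, 0, 0, 0, 0], [10, 0.3, -12.5, 0, 0, 0, 0], [13.5, 0.4, -12.5, 0, 0, 0, 0], [17, 0.5, -12.5, 0, 0, 0, 0], [20, 0.5, -12, 0, 0, 0, 0], [22, 0.5, -11, 0, 0, 0, 0], [22.9, 0.5, -9.5, 0, 0, 0, 0], [22.9, 0.5, -8.5, 0, 0, 0, 0], [22.9, 0.5, -8, 0, 0, 0, 0], [22.9, 0.5, -8, 0, 0, 0, 0]]

```text
time_s: 4.87
ee_pos: [0.5921, 0.1285, 0.1915]
eef_rot: [3.142, -0.0, 0.795]
force: [0.4, -0.0, 0.0]
grip_width: 0.0005
```

```bash
python3 look.py pics/l3.png
```

```text
{'time_s': np.float64(4.8667), 'ee_pos': array([0.5921, 0.1285, 0.1915]), 'eef_rot': array([ 3.1415e+00, -5.0000e-04,  7.9480e-01]), 'force': array([ 0.4413, -0.048 ,  0.0451]), 'grip_width': np.float64(0.0005)}
264.0218042264291 211.56843069014388
129.38861186242815 199.26952984859093
-24.113281021362468 195.01910367616944
```

View pics/l3.png

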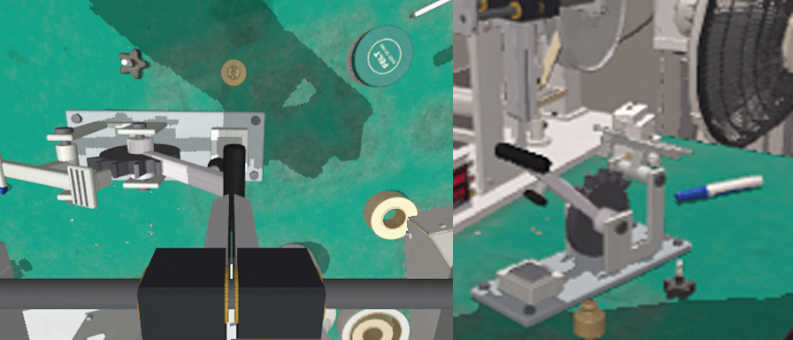

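```bash
python3 - <<'E'
from h import *
t=cam('top');s=cam('side')
print('wheel',two(t,(285,90),s,(143,150)),'bottle',two(t,(270,107),s,(144,185)))
T=R.from_euler('xyz',ctrl.get_obs()['eef_rot']).as_matrix();e=np.array([.6195,.155,.069])
for q in [(285,90,.26),(305,112,.2),(270,107,.1),(280,135,.02),(300,140,.05)]:
    p=onz(t,*q);print(q,p.round(3),((p-e)@T*100).round(1))
r=R.from_euler('z',-.8047);o=np.array([.52775,.067,0])
w=cam('wrist')
for a in(0,.2,.3,.4):
    v=R.from_euler('x',a).apply([0,.06,.039]);p=o+r.apply(v+[0,-.0725,.098]);print(a,p.round(4),'side',np.round(proj(s,p)),'wrist',np.round(proj(w,p)))
E
```

```text
wheel (array([0.79468024, 0.02553552, 0.21803864]), np.float64(0.01093806587332994)) bottle (array([0.78404073, 0.07033307, 0.13956818]), np.float64(0.002601107639133431))
(285, 90, 0.26) [0.779 0.029 0.26 ] [  2.3  20.3 -19. ]
(305, 112, 0.2) [ 0.738 -0.031  0.2  ] [ -4.9  21.5 -13.1]
(270, 107, 0.1) [0.804 0.07  0.1  ] [ 6.8 19.1 -3. ]
(280, 135, 0.02) [0.736 0.037 0.02 ] [-0.3 16.6  4.9]
(300, 140, 0.05) [ 0.705 -0.028  0.05 ] [-7.1 18.9  1.9]
0 [0.5187 0.0583 0.137 ] side [252. 184.] wrist [129. 198.]
0.2 [0.5123 0.0521 0.1481] side [254. 179.] wrist [111. 202.]
0.3 [0.5085 0.0485 0.153 ] side [256. 177.] wrist [101. 204.]
0.4 [0.5044 0.0445 0.1573] side [258. 174.] wrist [ 90. 206.]
```

Emit:
play_rows:
  steps:
    - [[0, 0, 1.5, 0, 0, 0, 0], [0, 0, 2.3, 0, 0, 0, 0], [0.2, 0, 2.7, 0, 0, 0, 0], [0.5, 0, 3.2, 0, 0, 0, 0], [1, 0, 3.8, 0, 0, 0, 0], [1.4, 0, 4.3, 0, 0, 0, 0], [1.8, 0, 4.9, 0, 0, 0, 0], [2.1, 0, 5.5, 0, 0, 0, 0], [2.5, 0, 6.2, 0, 0, 0, 0], [2.75, 0, 6.8, 0, 0, 0, 0], [3, 0, 7.5, 0, 0, 0, 0], [3.2, 0, 8.1, 0, 0, 0, 0], [3.4, 0, 8.8, 0, 0, 0, 0], [3.6, 0, 9.5, 0, 0, 0, 0], [3.7, 0, 10.2, 0, 0, 0, 0], [3.8, 0, 10.8, 0, 0, 0, 0], [3.8, 0, 10.8, 0, 0, 0, 0]]

```text
time_s: 6.53
ee_pos: [0.6194, 0.1558, 0.084]
eef_rot: [3.141, -0.001, 0.795]
force: [0.1, -0.3, -0.5]
grip_width: 0.0005
```

Emit:
play_rows:
  steps:
    - [[0, 0, 0.4, 0, 0, 0, 0], [0, 0, 0.8, 0, 0, 0, 0], [0, 0, 1.2, 0, 0, 0, 0], [0, 0, 1.45, 0, 0, 0, 0]]

```text
time_s: 6.87
ee_pos: [0.6194, 0.1558, 0.069]
eef_rot: [3.141, -0.001, 0.795]
force: [1.0, 0.9, 9.0]
grip_width: 0.0005
```

```bash
python3 look.py pics/l4.png
```

```text
{'time_s': np.float64(6.8667), 'ee_pos': array([0.6194, 0.1558, 0.069 ]), 'eef_rot': array([ 3.1408e+00, -1.1000e-03,  7.9460e-01]), 'force': array([0.999 , 0.9022, 8.9823]), 'grip_width': np.float64(0.0005)}
156.01749714318984 336.04041930129733
-87.82486277017262 296.2466884109036
-385.30265725714895 289.0595977390973
```

View pics/l4.png

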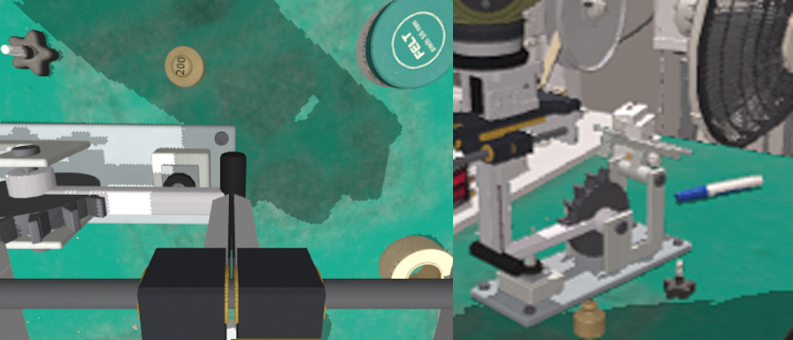

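Emit:
play_rows:
  steps:
    - [[0, 0, 0.1, 0, 0, 0, 0], [0, 0, 0.2, 0, 0, 0, 0], [0, 0, 0.2, 0, 0, 0, 0], [0, 0, 0.2, 0, 0, 0, 0]]

```text
time_s: 7.3
ee_pos: [0.6195, 0.1557, 0.0687]
eef_rot: [3.14, -0.001, 0.795]
force: [-4.9, -0.8, 15.7]
grip_width: 0.0003
```

Emit:
play_rows:
  steps:
    - [[0, 0, -0.5, 0, 0, 0, 0], [0, 0, -2, 0, 0, 0, 0], [0, 0, -5, 0, 0, 0, 0], [0, 0, -8, 0, 0, 0, 0], [-0.5, 0, -11, 0, 0, 0, 0], [-2.5, 0, -13, 0, 0, 0, 0], [-5, -0.1, -14, 0, 0, 0, 0], [-8, -0.2, -14, 0, 0, 0, 0], [-11, -0.2, -14, 0, 0, 0, 0], [-13.5, -0.2, -14, 0, 0, 0, 0], [-15.2, -0.2, -13.5, 0, 0, 0, 0], [-15.7, -0.2, -12.5, 0, 0, 0, 0], [-15.7, -0.2, -12, 0, 0, 0, 0], [-15.7, -0.2, -12, 0, 0, 0, 0]]

```text
time_s: 8.47
ee_pos: [0.5076, 0.0453, 0.1869]
eef_rot: [-3.141, 0.0, 0.794]
force: [-0.6, 0.5, 1.1]
grip_width: 0.0005
```

```bash
python3 look.py pics/l5.png
```

```text
{'time_s': np.float64(8.4667), 'ee_pos': array([0.5076, 0.0453, 0.1869]), 'eef_rot': array([-3.1412e+00,  2.0000e-04,  7.9440e-01]), 'force': array([-0.5507,  0.4709,  1.0857]), 'grip_width': np.float64(0.0005)}
434.0370353064253 216.61405527746322
285.50972586321313 203.81269369956544
130.45944763326742 199.54923821907863
```

View pics/l5.png

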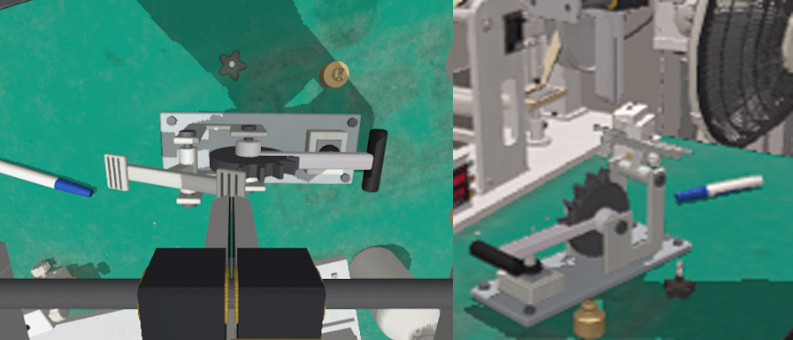

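Emit:
play_rows:
  steps:
    - [[0, 0, 1.5, 0, 0, 0, 0], [0, 0, 2.3, 0, 0, 0, 0], [0.1, 0, 2.6, 0, 0, 0, 0], [0.3, 0, 2.9, 0, 0, 0, 0], [0.5, 0, 3.2, 0, 0, 0, 0], [0.7, 0, 3.5, 0, 0, 0, 0], [0.9, 0, 3.8, 0, 0, 0, 0], [1.1, 0, 4.1, 0, 0, 0, 0], [1.2, 0, 4.4, 0, 0, 0, 0], [1.3, 0, 4.7, 0, 0, 0, 0], [1.3, 0, 4.7, 0, 0, 0, 0]]

```text
time_s: 9.48
ee_pos: [0.5173, 0.055, 0.1404]
eef_rot: [3.141, -0.0, 0.795]
force: [-0.5, 0.4, 0.2]
grip_width: 0.0002
```

Emit:
play_rows:
  steps:
    - [[0, 0, 0.1, 0, 0, 0, 0], [0.05, 0, 0.2, 0, 0, 0, 0], [0.1, 0, 0.3, 0, 0, 0, 0], [0.1, 0, 0.4, 0, 0, 0, 0], [0.1, 0, 0.45, 0, 0, 0, 0]]

```text
time_s: 9.9
ee_pos: [0.5184, 0.0559, 0.1369]
eef_rot: [3.141, -0.002, 0.795]
force: [-1.3, 2.8, 15.4]
grip_width: 0.0004
```

Emit:
play_rows:
  steps:
    - [[0, 0, 0.1, 0, 0, 0, 0], [0, 0, 0.15, 0, 0, 0, 0], [0, 0, 0.15, 0, 0, 0, 0], [0, 0, -0.5, 0, 0, 0, 0], [0, 0, -2, 0, 0, 0, 0], [0, 0, -4, 0, 0, 0, 0], [0, 0, -6, 0, 0, 0, 0], [0, 0, -8, 0, 0, 0, 0], [0, 0, -10, 0, 0, 0, 0], [0, 0, -10, 0, 0, 0, 0], [0, 0, -10, 0, 0, 0, 0]]

```text
time_s: 10.82
ee_pos: [0.5182, 0.0557, 0.237]
eef_rot: [3.14, -0.002, 0.795]
force: [0.9, 0.3, -0.6]
grip_width: 0.0007
```

```bash
python3 look.py pics/l6.png; python3 - <<'E'
from h import *
w=cam('wrist');r=R.from_euler('z',-.8047);o=np.array([.52775,.067,0])
for a in(0,.1,.4):
    for y in(.06,-.056):
        p=o+r.apply(R.from_euler('x',a).apply([0,y,.039])+[0,-.0725,.098]);print(a,y,(np.array(proj(w,p))*.885).round(1))
print('bar home',(np.array(proj(w,o+r.apply([0,.1275,.06])))*.885).round(1),(np.array(proj(w,o+r.apply([0,.1275,.07])))*.885).round(1))
E
```

```text
{'time_s': np.float64(10.8167), 'ee_pos': array([0.5182, 0.0557, 0.237 ]), 'eef_rot': array([ 3.140e+00, -1.700e-03,  7.952e-01]), 'force': array([ 0.8565,  0.3335, -0.567 ]), 'grip_width': np.float64(0.0007)}
385.89513547488514 194.3450149212692
264.7471947534978 184.8979778366287
135.19077190482193 181.24106599914964
0 0.06 [234.9 164.6]
0 -0.056 [119.8 161.3]
0.1 0.06 [230.7 166.1]
0.1 -0.056 [118.4 159.7]
0.4 0.06 [214.  169.9]
0.4 -0.056 [118.4 154.9]
bar home [343.9 150.9] [347.  152.8]
```

View pics/l6.png

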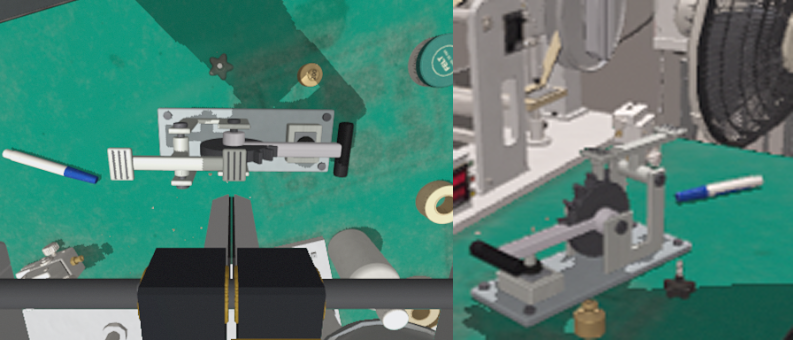

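```bash
python3 -c "
from station import ctrl
o=ctrl.get_obs();print(o['joint_vel'],o['force']);print(ctrl.hand_in())"
```

```text
[ 0.00021754  0.00161027 -0.00452511  0.00106102  0.0024259  -0.00139641] [ 0.37943838 -0.13100268 -0.60620206]
the job is handed in; nothing more can be done
None
```

I've handed the job in: the pressing arm is fully home on the test plate and the pawl is back down between the teeth, finished in about 11 s of robot time. No verdict is reported, so this rests on my own checks.

1. **Pawl freed:** I pressed the tail down with shut fingers until it met its stop, at about 24 N. A later wrist picture put the pawl at roughly 0.38 rad with the arm still up.
2. **Arm pushed home:** I pushed the crossbar down along its arc to the hard stop. The fingertip stopped at 69 mm, the bar's expected top height when home, with about 16 N on it. The picture after lifting off showed the arm down and the pawl still free.
3. **Pawl locked:** I pressed the nose pad down to its stop at 137 mm, its engaged height, with about 15 N. I then lifted the tool about 10 cm clear.

**Last checks:**
- In the final picture both thumb pads and the crossbar lie within about 3 pixels of where they should be with both joints at 0.
- The wrist force was about 0.6 N, so the robot was touching nothing.
- The highest force I read at any point was about 25 N, against the 80 N limit.
- I saw no sign that any loose thing had moved, though I judged this by eye and did not measure it.

One reading disagreed: while the pawl and the arm were moving, the wrist force read below the friction values you gave. I relied on the stops and the pictures instead.

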